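# Clamp a laser head in its V mount on the optical rail

### The job

Lay the loose laser head gently in the two V saddles on the optical rail, centred on them, with its snout pointing down the rail towards the lens mounts. Then swing the clamp arm over the middle of the laser and screw the knurled knob down, turn after turn, until its white pad grips the laser firmly; let go of everything, and do not disturb the other things on the bench.

Things in the scene. Friction and masses are not known exactly. Their poses are not given: they have to be found in the camera images.
- bench: Fixed black optical rail, 440 mm long, 60 mm wide, with its mounts. Origin on the worktop under the middle of the laser mount, z up, y along the rail: the rail runs 110 mm to +y (free end) and 330 mm to -y, where three lens mounts stand. The laser must shine to -y. Level carrier screws stick out to x = -76 mm at height 41 mm
- seat (a point): Where the laser's middle lies when it rests in both V saddles: 105 mm up, axes as bench. The saddles are black plates 14 mm thick (along y), 88 mm wide, centred 46 mm to either side of it along y, each with a 90 degree V notch open at the top (lips 104 mm up, 60 mm apart). Between the plates are 78 mm of free room down to a floor at 54 mm
- lens_mount (a point): Top of the lens mount nearest the laser: 177 mm up, 155 to 175 mm from the seat towards the bench's -y; two more of the same size (92 mm wide, 20 mm thick) stand behind it, up to 301 mm from the seat
- laser_mid (a point): Centre of the loose laser head, on its axis: octagonal aluminium bar, 44 mm across flats, 158 mm long without the snout, about 0.5 kg, lying on a flat on the worktop (centre 22 mm up). Its y axis runs along the head: front with black round snout (22 mm thick, 13 mm long) at -y, rear with black end and small steel connector at +y. Bystanders stand about 60 mm from it on both sides
- laser_front (a point): Tip of the laser's snout, 92 mm from laser_mid along the laser's -y
- clamp_arm (a joint): Angle of the clamp arm (black bar 24 mm wide, 16 mm thick, top 160 mm up) about the upright post, in rad: 0 = square across the laser, pointing to the bench's -x with the knob straight above the seat; positive = swung away to the bench's +y, clockwise from above. Range -0.4 to 1.9; friction about 2 N at the knob; stays where it is left
- post_axis (a point): Point on the axis of the clamp post (steel, 14 mm thick, 170 mm high), at the height of the arm's middle (152 mm); it lies 82 mm from the seat towards the bench's +x. The knob's axis is 82 mm from it
- clamp_screw (a joint): Turn of the clamp screw in rad: 0 = fully backed off, growing as it is screwed down, clockwise from above, 5 mm per turn. At 0 the pad's face is 135 mm up, 8 mm above the seated laser, so it touches at about 10.1; 1 rad more presses with about 20 N; a turn too far does no harm, and the torque rises little (0.04 to 0.06 N m). Stays where it is left
- knob (a point): Centre (half-way up) of the screw's upright knurled steel knob, 32 mm thick, 32 mm high, at the free end of the arm; 198 mm up when clamp_screw is 0 and 0.8 mm lower per rad. Under its lower edge the arm's top is 22 mm away at 0, 13 mm when tight. It can be gripped from above at any yaw
- clamp_pad: White swivel pad, 13 mm wide, at the foot of the clamp screw, under the arm; origin at the centre of its lower face. It does not turn with the knob
- bottle: Bystander: amber bottle with black cap, 48 mm thick, 105 mm high, standing beside the laser; origin under its centre
- spare_mount: Bystander: black lens mount, 84 mm wide (its x), 34 mm thick, 98 mm high, standing beside the laser; origin under its centre
- post_stand: Bystander: steel rod on a round 60 mm foot, white top, 146 mm high, standing in front of the laser mount; origin under its centre
- driver: Bystander: screwdriver, 170 mm long, lying in front of the rail, along it
Mind the look-alikes: they are no part of the job. What is meant by the part that bears laser_mid is not brown or yellow, and is the smaller of those in its own colour.

How it is judged:
By the outcome, as a careful person would: the job done as asked, in the order asked, and still so for the second after the job is handed in, with the robot touching nothing.
It also fails if it takes over 72 s, if anything falls off the work surface, if the arm or the gripper's body presses on something with over 40 N, if the wrist force passes 120 N, or if a joint passes its speed limit or range.

### The arm

A 6-joint arm with a two-finger parallel gripper is mounted at the origin on the work surface. World frame = base frame: x ahead of the robot, y to its left, z up, the work surface at z = 0. Lengths are in m, angles in rad, forces in N, time in s.
With the tool pointing down it reaches from about 0.3 to 0.875 m from the base axis. Payload 6.4 kg.
Tool frame: the origin (TCP) lies between the finger pads; the fingertips stand ctrl.tip_extent ahead of it and the grasp point (between the pads) is the TCP (ctrl.tip_extent is the distance from the TCP to the fingertips, in m); z points along the fingers, y is the line along which they close (so a half turn about z gives the same grasp; the last joint's range is limited). The gripper opens to 85 mm and grips with 20 to 120 N. Pads are 22 mm wide; open, the fingers measure 114 mm over their backs; the gripper's body (76 mm by 85 mm) begins 54 mm behind the grasp point. The pads swing forward as they close: fully open they stand 13 mm farther back than shut.
Start: joints at [0.9, 0.181, 1.607, -0, 1.354, -0.206], TCP at [0.258, 0.514, 0.25] pointing down, gripper open.
Joint ranges: [-2.99, 2.99], [-0.89, 2.07], [0.3, 2.58], [-1.14, 4.28], [0, 2.63], [-3.12, 3.12]. Speed limits (rad/s): [2.57, 2.57, 3.01, 3.14, 3.14, 3.14].

### API

Orientations are given as a unit quaternion [w, x, y, z].
In Python, from bench import ctrl gives the robot as it stands.
- The arm moves only by the tool send_rows, never from a script. Its arguments are lists of equal length, an entry for each row: "dr": the turn, a rotation vector about the tool's x, y, z in units of 6 degrees (1.0 is 6 degrees), a list of three; "xyz": the shift along the tool's x, y, z in cm, a list of three; "jaw": the opening in per cent of the stroke, from 0 (shut) to 100 (fully open). In form: {"dr": [[wx, wy, wz], ...], "xyz": [[dx, dy, dz], ...], "jaw": [jaw, ...]}. A call has exactly 8 rows; each row is the pose to reach, as a shift and turn from the pose commanded when the call began, along the tool's axes at that moment; what a row does not reach only later rows make up. A row lasts 1/8 s, in which the tool goes at most 62.5 mm and 10.7 degrees, less where a joint would pass 70% of its speed; a pose out of reach is approached as far as the arm can. A call with a gripper value outside its range is refused whole. The fingers move at their own pace and stop on an object; the grip force is fixed at half the most. Time passes only in rows, so rows that repeat a pose let the fingers close, or fill a call up. It gives the time, the measured TCP pose, the force, the opening and the grip force at its end, in the units of the state.
- ctrl.get_obs(): the state, without advancing time (a new reading comes with each control period).
- ctrl.camera(name): name is "side" or "top" or "wrist"; returns the picture (384x512x3 uint8, red, green, blue); there is no depth.
- ctrl.calibration(name): a dict with "camera_matrix" (3x3 intrinsics, pixels), "D" ([k1, k2, p1, p2, k3] as OpenCV has them; the pictures are not rectified), "world_from_camera" (4x4, takes a point from camera to world coordinates). Camera axes: x right, y up, looking along -z (the intrinsics and any distortion apply to the point x, -y, -z); pixel columns grow to the right and rows downward; lengths in m; the calibration is good to about 2 mm. A picture is of the moment at which its call begins: read the wrist's pose just before it. calibration takes no time and is no camera call; for the wrist camera it gives the pose at the moment of the call.
- ctrl.hand_in(): hands the job in; it is judged then, once.
The state is a dict: "time_s": time; "q": joint angles; "dq": joint speeds; "joint_efforts": joint torques, N m; "eef_pos": TCP position; "eef_rot": TCP orientation; "wrist_force": force on the tool from outside, world axes, zero at the start; "torque": the same for the moment, N m; "opening": opening from 0.0 (shut) to 1.0 (fully open); "grasp_force": force on a finger pad.
Only numpy, scipy, OpenCV 4.12 (cv2) and the standard library are available. Lean on these libraries where they do the work, as an engineer would, in place of code of your own. Each camera call takes 0.05 s, during which the arm holds its last target. There are 200 camera calls.

## Working session

There is one attempt and no reset: what is moved stays moved. The work goes in short steps, Python scripts to look and compute and a tool call to move; the robot and the scene stay as the last step left them, time stands still between calls to the robot, and variables do not carry over. Pictures are saved under pics/ and viewed, at most 10 in all, crops included, and the job is handed in when it is done.

Besides the shell and the picture viewer there is one more tool, called after ">>>" in YAML: its name, and indented under it one key for each argument. send_rows: Moves the arm, as the interface text tells. Its arguments: {"type":"object","properties":{"dr":{"type":"array","items":{"type":"array","items":{"type":"number"}}},"xyz":{"type":"array","items":{"type":"array","items":{"type":"number"}}},"jaw":{"type":"array","items":{"type":"number"}}},"required":["dr","xyz","jaw"]}

```bash
ls; mkdir -p pics; python3 - <<'E'
from bench import ctrl
import cv2,numpy as np
for n in ["top","side"]:
    im=ctrl.camera(n); cv2.imwrite(f"pics/{n}0.png",im[:,:,::-1])
    c=ctrl.calibration(n); print(n,np.round(c["camera_matrix"],1).tolist(),np.round(c["D"],3),np.round(c["world_from_camera"],3).tolist())
o=ctrl.get_obs();print(o["eef_pos"],o["eef_rot"],o["time_s"],ctrl.tip_extent)
E
```

```text
pics
top [[423.8, 0.0, 256.5], [0.0, 423.8, 191.7], [0.0, 0.0, 1.0]] [0.024 0.    0.    0.    0.   ] [[0.006, 0.999, -0.036, 0.427], [-1.0, 0.006, -0.001, 0.095], [-0.001, 0.036, 0.999, 1.494], [0.0, 0.0, 0.0, 1.0]]
side [[442.1, 0.0, 249.2], [0.0, 442.1, 194.8], [0.0, 0.0, 1.0]] [-0.007  0.     0.     0.     0.   ] [[0.951, 0.229, -0.206, 0.198], [-0.308, 0.733, -0.607, -0.786], [0.012, 0.641, 0.767, 1.229], [0.0, 0.0, 0.0, 1.0]]
[0.25742539 0.513629   0.24947989] [-3.28346814e-04  2.30292216e-01  9.73121194e-01 -7.27651124e-04] 0.1 0.019
```

View pics/top0.png

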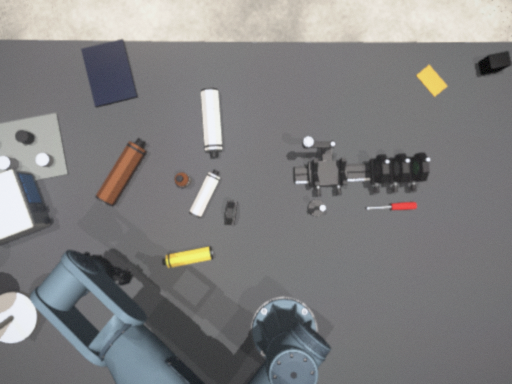

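View pics/side0.png

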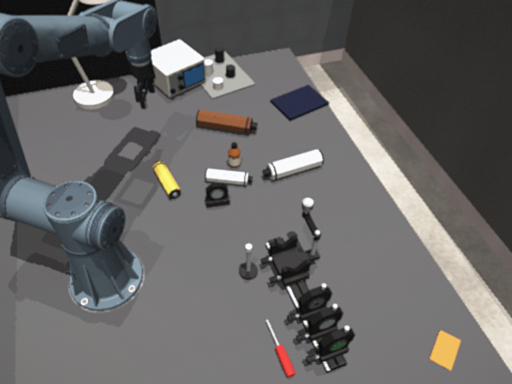

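```bash
python3 - <<'E'
import cv2,numpy as np
a=cv2.imread("pics/top0.png");s=cv2.imread("pics/side0.png")
A=cv2.resize(a[150:240,165:255],(450,450),interpolation=cv2.INTER_CUBIC)
S=cv2.resize(s[130:220,190:270],(350,394),interpolation=cv2.INTER_CUBIC)
B=np.zeros((450,800,3),np.uint8);B[:,:450]=A;B[:394,450:]=S;cv2.imwrite("pics/c1.png",B)
C=cv2.resize(a[120:225,285:445],(800,525),interpolation=cv2.INTER_CUBIC);cv2.imwrite("pics/c2.png",C)
E
```

```text
(no output)
```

View pics/c1.png

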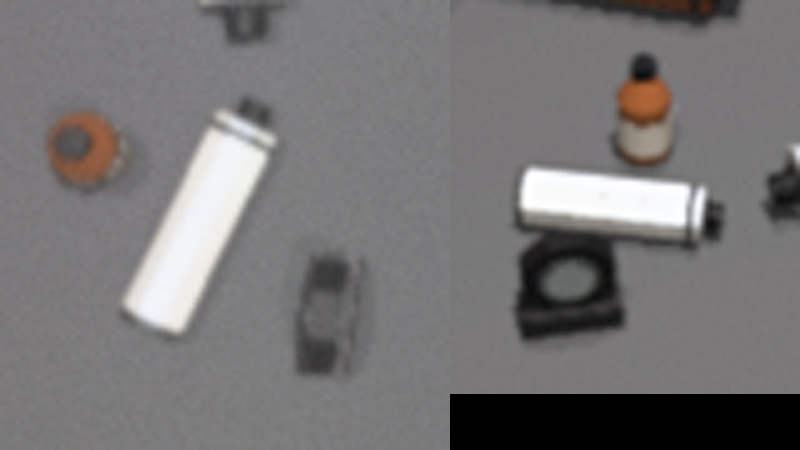

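View pics/c2.png

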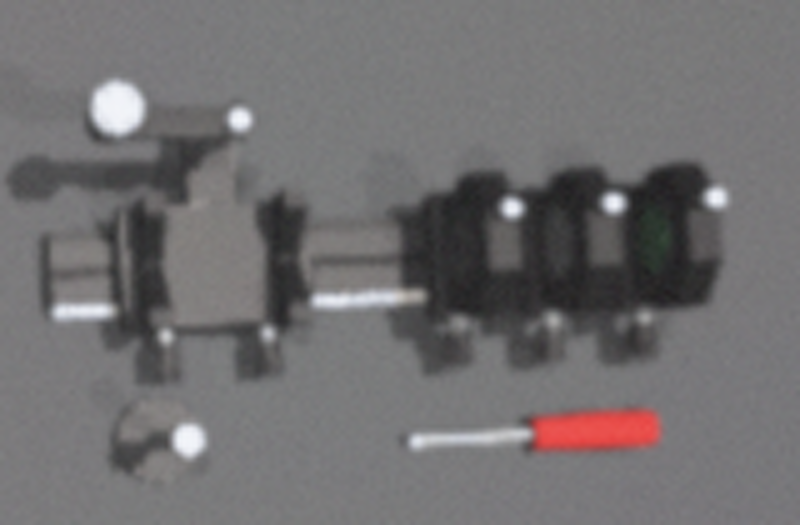

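```bash
cat > h.py <<'E'
from bench import ctrl
import cv2,numpy as np
from scipy.spatial.transform import Rotation as R
def pix(name,uv,z,c=None):
    c=c or ctrl.calibration(name)
    p=cv2.undistortPoints(np.array(uv,float).reshape(-1,1,2),np.array(c["camera_matrix"]),np.array(c["D"])).reshape(-1,2)
    T=np.array(c["world_from_camera"]);z=np.broadcast_to(z,len(p));out=[]
    for q,h in zip(p,z):
        d=T[:3,:3]@np.array([q[0],-q[1],-1]);out.append(T[:3,3]+d*(h-T[2,3])/d[2])
    return np.array(out)
def move(pos,yaw=None,ref=None):
    "tool-frame shift (cm) and turn (6 deg) to reach pos, with tool x at yaw (deg), pointing straight down"
    o=ctrl.get_obs();w,x,y,z=o["eef_rot"];r=R.from_quat([x,y,z,w]);m=r.as_matrix()
    s=m.T@(np.array(pos)-o["eef_pos"])*100
    cy=np.degrees(np.arctan2(m[1,0],m[0,0]))
    print("pos",o["eef_pos"].round(4),"yaw",cy.round(2),"q",np.round(o["q"],2),"t",o["time_s"],"shift",s.round(2),end=" ")
    if yaw is not None:
        a=np.radians(yaw);t=np.array([[np.cos(a),np.sin(a),0],[np.sin(a),-np.cos(a),0],[0,0,-1]])
        t=t.T
        t=np.column_stack([[np.cos(a),np.sin(a),0],[np.sin(a),-np.cos(a),0],[0,0,-1]])
        print("turn",(np.degrees(R.from_matrix(m.T@t).as_rotvec())/6).round(2),end="")
    print()
def shot(name,f):
    c=ctrl.calibration(name);im=ctrl.camera(name);cv2.imwrite("pics/"+f,im[:,:,::-1]);np.save("pics/"+f+".npy",c,allow_pickle=True);return c
E
python3 - <<'E'
from h import *
f=lambda x,y:(165+(x+.5)/5-.5,150+(y+.5)/5-.5)
g=lambda x,y:(285+(x+.5)/5-.5,120+(y+.5)/5-.5)
P=pix("top",[f(246,128),f(152,324),f(260,100)],[.035,.035,.022]);print(P.round(4))
d=P[0]-P[1];print("front yaw",np.degrees(np.arctan2(d[1],d[0])))
u=d[:2]/np.hypot(*d[:2]);print("mid",P[2][:2]-.092*u,(P[0]+P[1])[:2]/2)
K=pix("top",[g(117,108),g(239,119),g(512,208),g(613,203),g(715,197),g(167,335),g(268,333)],[.214,.170,.177,.177,.177,.041,.041]);print(K.round(4))
m=P[2][:2]-.092*u
move([m[0],m[1],.2],154)
c=ctrl.calibration("wrist");print(np.round(c["world_from_camera"],3))
E
```

```text
[[0.5358 0.2449 0.035 ]
 [0.4005 0.3081 0.035 ]
 [0.5564 0.2366 0.022 ]]
front yaw -25.047404346659896
mid [0.47304801 0.27558378] [0.46814572 0.27649199]
[[ 0.6274 -0.0582  0.214 ]
 [ 0.6278 -0.1399  0.17  ]
 [ 0.5719 -0.308   0.177 ]
 [ 0.5753 -0.3704  0.177 ]
 [ 0.5793 -0.4333  0.177 ]
 [ 0.4983 -0.1135  0.041 ]
 [ 0.5001 -0.1827  0.041 ]]
pos [0.2574 0.5136 0.2495] yaw 153.37 q [ 0.9   0.18  1.61 -0.    1.35 -0.21] t 0.1 shift [-29.95 -11.61   4.96] turn [-0.01 -0.   -0.1 ]
[[ 0.448 -0.85  -0.277  0.187]
 [ 0.894  0.425  0.141  0.549]
 [-0.002 -0.31   0.951  0.374]
 [ 0.     0.     0.     1.   ]]
```

>>> send_rows:
  dr:
    - [0,0,0]
    - [0,0,0]
    - [0,0,0]
    - [0,0,0]
    - [0,0,0]
    - [0,0,0]
    - [0,0,0]
    - [0,0,0]
  xyz:
    - [-3,-1,0.5]
    - [-8,-3,1.5]
    - [-14,-5,2.5]
    - [-20,-8,3.5]
    - [-25,-10,4.5]
    - [-28.5,-11,5]
    - [-30,-11.6,5]
    - [-30,-11.6,5]
  jaw: [100,100,100,100,100,100,100,100]

```text
time_s: 1.1
eef_pos: [0.474, 0.2755, 0.2002]
eef_rot: [-0.0, 0.231, 0.973, -0.0]
wrist_force: [0.2, -0.1, 0.5]
opening: 1.001
grasp_force: 0.0
```

```bash
python3 - <<'E'
from h import *
shot("wrist","w1.png");move([.473,.2756,.2],154)
im=cv2.imread("pics/w1.png");cv2.imwrite("pics/w1b.png",cv2.resize(im,(800,600),interpolation=cv2.INTER_CUBIC))
E
```

```text
pos [0.4735 0.2763 0.2003] yaw 153.36 q [ 0.31  0.17  1.72  0.    1.25 -0.79] t 1.15 shift [ 0.01 -0.08  0.03] turn [ 0.   -0.01 -0.11]
```

View pics/w1b.png

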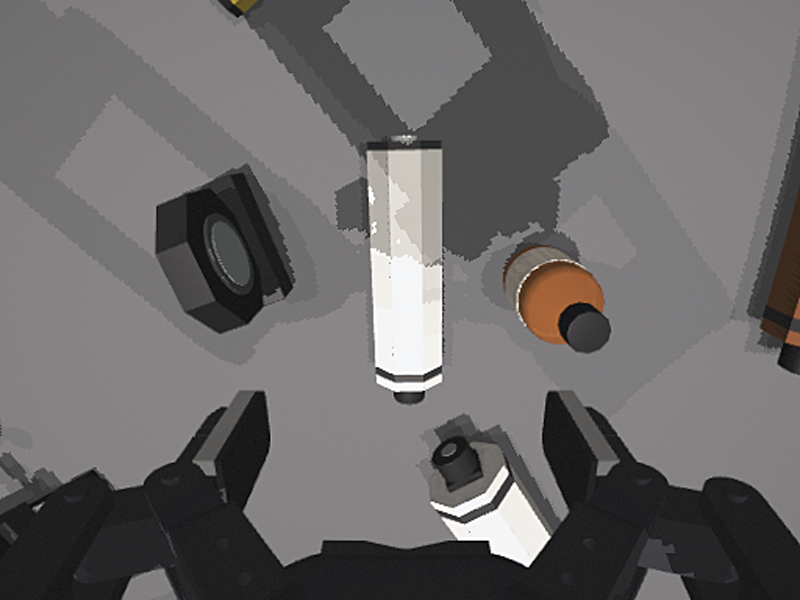

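```bash
python3 - <<'E'
from h import *
c=np.load("pics/w1.png.npy",allow_pickle=True).item()
f=lambda x,y:((x+.5)*.64-.5,(y+.5)*.64-.5)
P=pix("wrist",[f(404,142),f(410,391),f(409,402),f(368,150),f(378,382),f(442,150),f(442,382)],[.044,.044,.033,.022,.022,.022,.022],c);print(P.round(4))
L=P[1]-P[0];print(np.hypot(*L[:2]),np.degrees(np.arctan2(L[1],L[0])))
A=(P[4]+P[6]-P[3]-P[5]);print(np.degrees(np.arctan2(A[1],A[0])),(P[3]+P[4]+P[5]+P[6])/4, np.hypot(*(P[3]-P[5])),np.hypot(*(P[4]-P[6])))
mid=(P[0]+P[1])/2;print(mid)
move([mid[0],mid[1],.024],154)
E
```

```text
[[0.402  0.3109 0.044 ]
 [0.542  0.2446 0.044 ]
 [0.5548 0.2376 0.033 ]
 [0.3962 0.2894 0.022 ]
 [0.5365 0.2226 0.022 ]
 [0.4162 0.3292 0.022 ]
 [0.5566 0.2626 0.022 ]]
0.15495619034657934 -25.3053776551567Traceback (most recent call last):
  File "<stdin>", line 6, in <module>
TypeError: return arrays must be of ArrayType
```

>>> send_rows:
  dr:
    - [0,0,-0.1]
    - [0,0,-0.2]
    - [0,0,-0.2]
    - [0,0,-0.2]
    - [0,0,-0.2]
    - [0,0,-0.2]
    - [0,0,-0.2]
    - [0,0,-0.2]
  xyz:
    - [0.2,0.06,1]
    - [0.2,0.06,5]
    - [0.2,0.06,10]
    - [0.2,0.06,14]
    - [0.2,0.06,16.5]
    - [0.2,0.06,17.5]
    - [0.2,0.06,17.6]
    - [0.2,0.06,17.6]
  jaw: [65,65,65,65,65,65,65,65]

```text
time_s: 2.15
eef_pos: [0.4731, 0.2779, 0.0254]
eef_rot: [0.001, 0.22, 0.976, 0.001]
wrist_force: [-0.9, -0.7, 0.3]
opening: 0.648
grasp_force: 0.0
```

>>> send_rows:
  dr:
    - [0,0,0]
    - [0,0,0]
    - [0,0,0]
    - [0,0,0]
    - [0,0,0]
    - [0,0,0]
    - [0,0,0]
    - [0,0,0]
  xyz:
    - [0,0,0]
    - [0,0,0]
    - [0,0,0]
    - [0,0,0]
    - [0,0,0]
    - [0,0,0]
    - [0,0,0]
    - [0,0,0]
  jaw: [40,40,40,40,40,40,40,40]

```text
time_s: 3.15
eef_pos: [0.4734, 0.2776, 0.0258]
eef_rot: [0.001, 0.22, 0.975, 0.001]
wrist_force: [-1.0, -0.4, 5.9]
opening: 0.507
grasp_force: 63.0
```

>>> send_rows:
  dr:
    - [0,0,0]
    - [0,0,0]
    - [0,0,0]
    - [0,0,0]
    - [0,0,0]
    - [0,0,0]
    - [0,0,0]
    - [0,0,0]
  xyz:
    - [0,0,-1]
    - [0,0,-4]
    - [0,0,-9]
    - [0,0,-14]
    - [0,-1.5,-19]
    - [-1,-5,-23]
    - [-2,-9,-25]
    - [-3,-14,-25]
  jaw: [40,40,40,40,40,40,40,40]

```text
time_s: 4.15
eef_pos: [0.4397, 0.1371, 0.2766]
eef_rot: [0.002, 0.219, 0.976, 0.001]
wrist_force: [-0.0, -0.6, -5.5]
opening: 0.502
grasp_force: 62.6
```

>>> send_rows:
  dr:
    - [0,0,1.2]
    - [0,0,2.8]
    - [0,0,4.4]
    - [0,0,6]
    - [0,0,7.6]
    - [0,0,9]
    - [0,0,10]
    - [0,0,10.3]
  xyz:
    - [-1.5,-5,0]
    - [-3,-10,0]
    - [-5,-15,0]
    - [-7,-19,0]
    - [-8.5,-22,0]
    - [-9.3,-24,0]
    - [-9.7,-25,0]
    - [-9.7,-25,0]
  jaw: [40,40,40,40,40,40,40,40]

```text
time_s: 5.15
eef_pos: [0.419, -0.1298, 0.2741]
eef_rot: [-0.0, 0.691, 0.723, -0.0]
wrist_force: [-0.6, 0.7, -4.8]
opening: 0.503
grasp_force: 62.6
```

```bash
python3 - <<'E'
from h import *
shot("wrist","w2.png");move([.546,-.144,.25],92.7)
im=cv2.imread("pics/w2.png");cv2.imwrite("pics/w2b.png",cv2.resize(im,(800,600),interpolation=cv2.INTER_CUBIC))
E
```

```text
pos [ 0.4191 -0.1292  0.2741] yaw 92.65 q [-0.57 -0.16  1.9   0.    1.4  -0.62] t 5.2 shift [-2.06 12.61  2.4 ] turn [-0.   -0.01 -0.01]
```

View pics/w2b.png

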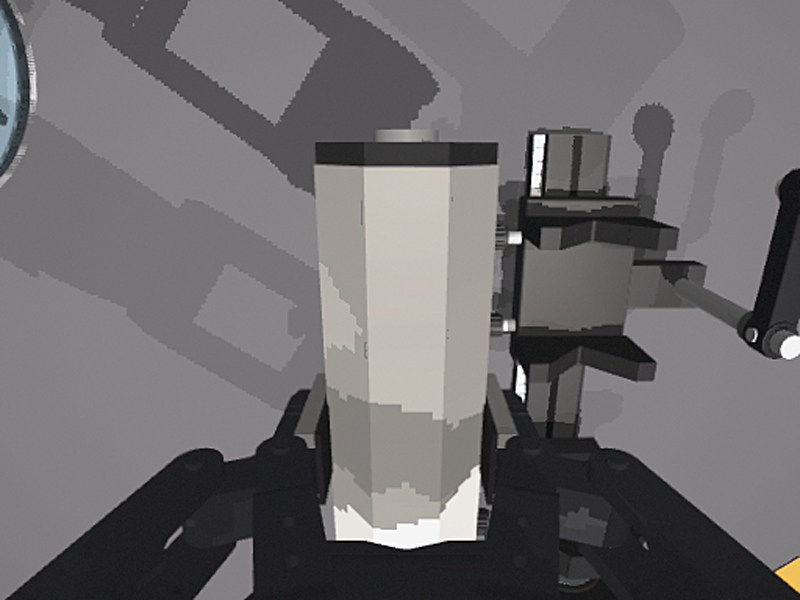

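```bash
python3 - <<'E'
import cv2
im=cv2.imread("pics/w2.png");cv2.imwrite("pics/w2c.png",cv2.resize(im[75:255,310:512],(800,int(180*800/202)),interpolation=cv2.INTER_CUBIC)[:600] if 0 else cv2.resize(im[120:250,322:482],(736,598),interpolation=cv2.INTER_CUBIC))
E
```

```text
(no output)
```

View pics/w2c.png

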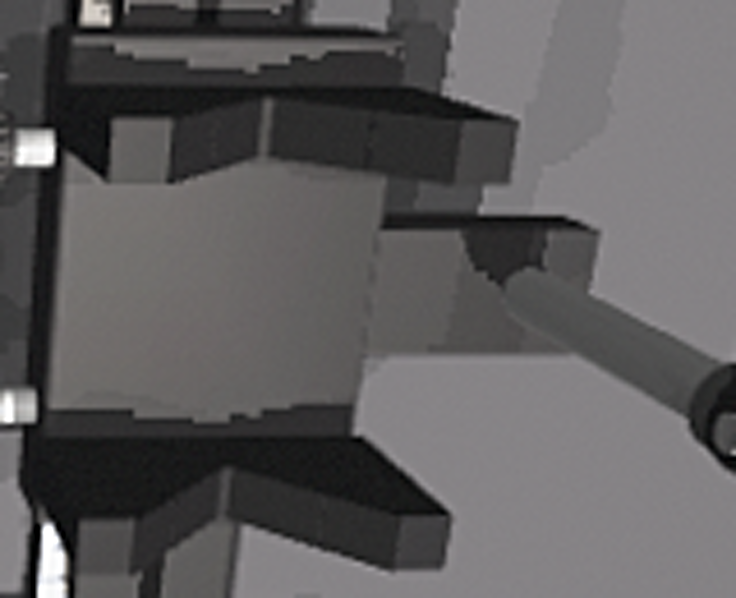

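```bash
python3 - <<'E'
from h import *
c=np.load("pics/w2.png.npy",allow_pickle=True).item()
f=lambda x,y:(322+(x+.5)/4.6-.5,120+(y+.5)/4.6-.5)
uv=[(110,118),(108,182),(517,122),(510,183),(78,518),(452,516),(445,570),(266,98),(262,158),(228,468)]
b=np.array([(-44,53),(-44,39),(44,53),(44,39),(-44,-39),(44,-39),(44,-53),(0,53),(0,39),(0,-39)])/1e3
z=[.104]*7+[.074]*3
P=pix("wrist",[f(*q) for q in uv],z,c)[:,:2]
bc=b-b.mean(0);pc=P-P.mean(0)
th=np.arctan2((bc[:,0]*pc[:,1]-bc[:,1]*pc[:,0]).sum(),(bc*pc).sum())
M=np.array([[np.cos(th),-np.sin(th)],[np.sin(th),np.cos(th)]])
t=P.mean(0)-M@b.mean(0);print("yaw",np.degrees(th),"seat",t,"resid mm\n",((P-b@M.T-t)*1e3).round(1))
# laser in grip: rear top edge and knob/post
g=lambda x,y:((x+.5)*.64-.5,(y+.5)*.64-.5)
print("post",pix("wrist",[g(789,346)],[.170],c), "expect",t+M@[.082,0])
zl=.2741-.0038
Q=pix("wrist",[g(315,142),g(498,142),g(364,142),g(448,142)],[zl,zl,zl+.022,zl+.022],c);print(Q.round(4), Q[2:,:2].mean(0))
a=np.radians(92.65);x=np.array([np.cos(a),np.sin(a)]);y=np.array([np.sin(a),-np.cos(a)])
d=Q[:,:2]-np.array([.4191,-.1292]);print("tool coords",np.c_[d@x,d@y].round(4))
np.save("bench.npy",np.r_[t,th])
E
```

```text
yaw 2.9482173031948498 seat [ 0.54842006 -0.14582918] resid mm
 [[-0.7  0.2]
 [-0.1  0.6]
 [-0.3 -0.2]
 [ 0.3  0.6]
 [-0.6  0.3]
 [-0.1 -0.3]
 [ 0.6 -0.4]
 [-0.2 -0. ]
 [ 0.4 -0. ]
 [ 0.8 -0.6]]
post [[ 0.62881881 -0.14102396  0.17      ]] expect [ 0.63031153 -0.14161164]
[[ 0.393  -0.0507  0.2703]
 [ 0.4397 -0.0486  0.2703]
 [ 0.4074 -0.0502  0.2923]
 [ 0.4251 -0.0494  0.2923]] [ 0.4162467  -0.04983328]
tool coords [[ 0.0796 -0.0224]
 [ 0.0796  0.0243]
 [ 0.0794 -0.008 ]
 [ 0.0794  0.0097]]
```

>>> send_rows:
  dr:
    - [0,0,0]
    - [0,0,0]
    - [0,0,-0.05]
    - [0,0,-0.05]
    - [0,0,-0.05]
    - [0,0,-0.05]
    - [0,0,-0.05]
    - [0,0,-0.05]
  xyz:
    - [-0.3,1.5,0]
    - [-1,5,0]
    - [-1.8,9,0]
    - [-2.2,11.8,0.5]
    - [-2.33,12.75,3]
    - [-2.33,12.75,7]
    - [-2.33,12.75,11]
    - [-2.33,12.75,14]
  jaw: [40,40,40,40,40,40,40,40]

```text
time_s: 6.2
eef_pos: [0.5472, -0.145, 0.1322]
eef_rot: [-0.001, 0.687, 0.727, -0.0]
wrist_force: [0.1, -0.2, -4.6]
opening: 0.505
grasp_force: 62.6
```

```bash
python3 - <<'E'
from h import *
shot("side","s2.png");shot("top","t2.png")
move([.5475,-.1466,.1088],92.95);print(ctrl.get_obs()["wrist_force"])
a=cv2.imread("pics/s2.png")[170:350,220:360];b=cv2.imread("pics/t2.png")[110:230,280:400]
B=np.zeros((510,800,3),np.uint8);B[:,:397]=cv2.resize(a,(397,510),interpolation=3);B[:400,400:]=cv2.resize(b,(400,400),interpolation=3);cv2.imwrite("pics/c3.png",B)
E
```

```text
pos [ 0.5452 -0.1442  0.1302] yaw 93.2 q [-0.47  0.3   1.73  0.    1.13 -0.53] t 6.3 shift [-0.26  0.23  2.14] turn [-0.07 -0.04  0.04]
[-0.38957772  1.17256409 -4.4005842 ]
```

View pics/c3.png

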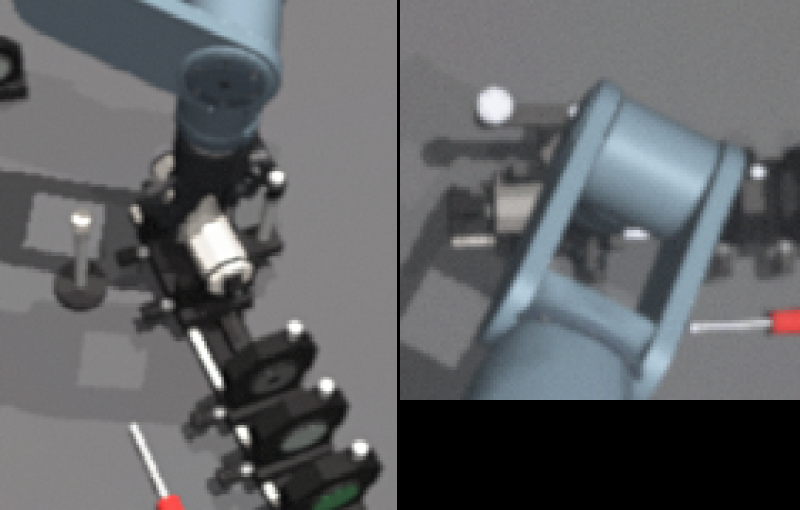

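>>> send_rows:
  dr:
    - [0,0,0]
    - [0,0,0]
    - [0,0,0]
    - [0,0,0]
    - [0,0,0]
    - [0,0,0]
    - [0,0,0]
    - [0,0,0]
  xyz:
    - [0,0,0.4]
    - [0,0,0.9]
    - [0,0,1.3]
    - [0,0,1.6]
    - [0,0,1.8]
    - [0,0,1.9]
    - [0,0,2.0]
    - [0,0,2.0]
  jaw: [40,40,40,40,40,40,40,40]

```text
time_s: 7.3
eef_pos: [0.5481, -0.1466, 0.1143]
eef_rot: [-0.0, 0.688, 0.726, -0.0]
wrist_force: [0.3, 0.3, -4.8]
opening: 0.502
grasp_force: 62.9
```

```bash
python3 - <<'E'
from h import *
move([.5475,-.1466,.1088],92.95);o=ctrl.get_obs();print(o["wrist_force"],o["torque"])
E
```

```text
pos [ 0.5481 -0.1466  0.1143] yaw 93.07 q [-0.47  0.32  1.73 -0.    1.09 -0.52] t 7.3 shift [ 0.   -0.06  0.55] turn [-0.   -0.    0.02]
[ 0.34794273  0.3392136  -4.78694828] [ 0.03078234 -0.0264287  -0.02344745]
```

>>> send_rows:
  dr:
    - [0,0,0]
    - [0,0,0]
    - [0,0,0]
    - [0,0,0]
    - [0,0,0]
    - [0,0,0]
    - [0,0,0]
    - [0,0,0]
  xyz:
    - [0,-0.03,0.1]
    - [0,-0.03,0.2]
    - [0,-0.03,0.3]
    - [0,-0.03,0.35]
    - [0,-0.03,0.4]
    - [0,-0.03,0.45]
    - [0,-0.03,0.5]
    - [0,-0.03,0.5]
  jaw: [40,40,40,40,40,40,40,40]

```text
time_s: 8.3
eef_pos: [0.5478, -0.1466, 0.1094]
eef_rot: [0.0, 0.688, 0.726, -0.0]
wrist_force: [-1.3, 0.6, -4.9]
opening: 0.503
grasp_force: 63.2
```

>>> send_rows:
  dr:
    - [0,0,0]
    - [0,0,0]
    - [0,0,0]
    - [0,0,0]
    - [0,0,0]
    - [0,0,0]
    - [0,0,0]
    - [0,0,0]
  xyz:
    - [0,0,0.03]
    - [0,0,0.06]
    - [0,0,0.09]
    - [0,0,0.12]
    - [0,0,0.15]
    - [0,0,0.15]
    - [0,0,0.15]
    - [0,0,0.15]
  jaw: [40,40,40,40,40,40,40,40]

```text
time_s: 9.3
eef_pos: [0.5478, -0.1466, 0.1092]
eef_rot: [0.0, 0.688, 0.726, -0.0]
wrist_force: [-7.1, 3.8, 9.7]
opening: 0.504
grasp_force: 64.9
```

>>> send_rows:
  dr:
    - [0,0,0]
    - [0,0,0]
    - [0,0,0]
    - [0,0,0]
    - [0,0,0]
    - [0,0,0]
    - [0,0,0]
    - [0,0,0]
  xyz:
    - [0,-0.03,0]
    - [0,-0.06,0]
    - [0,-0.06,0]
    - [0,-0.06,0]
    - [0,-0.06,0]
    - [0,-0.06,0]
    - [0,-0.06,0]
    - [0,-0.06,0]
  jaw: [40,40,40,40,52,55,60,64]

```text
time_s: 10.3
eef_pos: [0.5473, -0.1467, 0.1078]
eef_rot: [0.0, 0.688, 0.726, 0.0]
wrist_force: [0.7, -0.1, -0.5]
opening: 0.638
grasp_force: 0.0
```

>>> send_rows:
  dr:
    - [0,0,0]
    - [0,0,0]
    - [0,0,0]
    - [0,0,0]
    - [0,0,0]
    - [0,0,0]
    - [0,0,0]
    - [0,0,0]
  xyz:
    - [0,0,0]
    - [0,0,-1]
    - [0,0,-4]
    - [0,0,-8]
    - [0,0,-12]
    - [0,0,-15]
    - [0,0,-16]
    - [0,0,-16]
  jaw: [66,68,68,68,68,68,68,68]

```text
time_s: 11.3
eef_pos: [0.5473, -0.1467, 0.2681]
eef_rot: [0.0, 0.688, 0.726, 0.0]
wrist_force: [0.8, 0.2, -0.2]
opening: 0.68
grasp_force: 0.0
```

```bash
python3 - <<'E'
from h import *
shot("wrist","w3.png");move([.5475,-.1466,.27],92.95)
im=cv2.imread("pics/w3.png");cv2.imwrite("pics/w3b.png",cv2.resize(im,(800,600),interpolation=cv2.INTER_CUBIC))
E
```

```text
pos [ 0.5468 -0.1464  0.2669] yaw 93.07 q [-0.47  0.15  1.61 -0.    1.38 -0.52] t 11.35 shift [-0.02  0.07 -0.31] turn [-0.01 -0.01  0.02]
```

View pics/w3b.png

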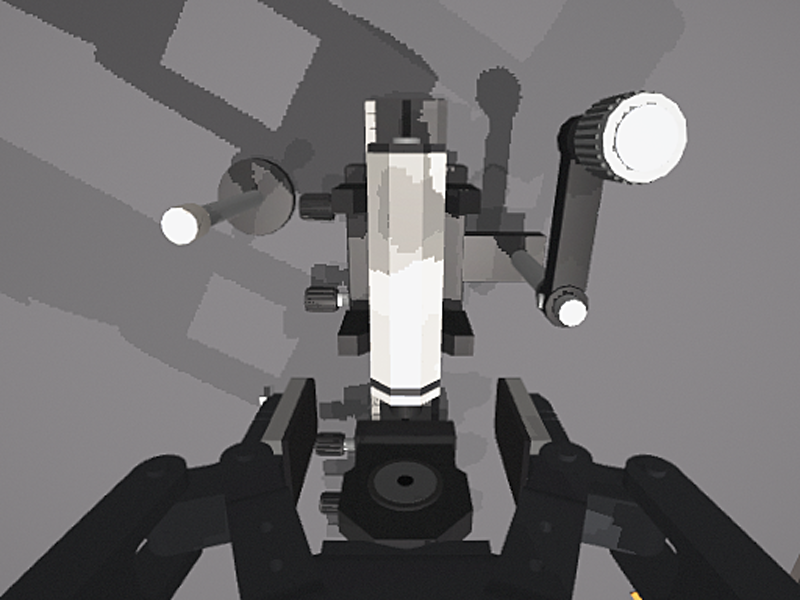

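```bash
python3 - <<'E'
from h import *
c=np.load("pics/w3.png.npy",allow_pickle=True).item()
g=lambda x,y:((x+.5)*.64-.5,(y+.5)*.64-.5)
P=pix("wrist",[g(407,146),g(405,403),g(646,137),g(572,312),g(332,207),g(480,207),g(338,333),g(474,333)],[.127,.127,.214,.170]+[.104]*4,c)
t0,t1,th=np.load("bench.npy");M=np.array([[np.cos(th),-np.sin(th)],[np.sin(th),np.cos(th)]])
print(P.round(4));print(((P[:,:2]-[t0,t1])@M*1e3).round(1))
k=P[2][:2]-P[3][:2];print(np.hypot(*k),"ang",np.degrees(np.arctan2(k[1],k[0])))
move([P[2][0],P[2][1],.27])
E
```

```text
[[ 0.5447 -0.0681  0.127 ]
 [ 0.5518 -0.2211  0.127 ]
 [ 0.63   -0.059   0.214 ]
 [ 0.6301 -0.1413  0.17  ]
 [ 0.5022 -0.1053  0.104 ]
 [ 0.5899 -0.1006  0.104 ]
 [ 0.5067 -0.1857  0.104 ]
 [ 0.5942 -0.181   0.104 ]]
[[  0.2  77.8]
 [ -0.5 -75.3]
 [ 85.9  82.5]
 [ 81.8   0.3]
 [-44.1  42.8]
 [ 43.8  43. ]
 [-43.8 -37.6]
 [ 43.9 -37.4]]
0.08233260343026139 ang 90.07434944816477
pos [ 0.5468 -0.1464  0.2669] yaw 93.07 q [-0.47  0.15  1.61 -0.    1.38 -0.52] t 11.35 shift [ 8.29  8.78 -0.31]
```

>>> send_rows:
  dr:
    - [0,0,-1.5]
    - [0,0,-3.2]
    - [0,0,-4.9]
    - [0,0,-6.6]
    - [0,0,-8.3]
    - [0,0,-10]
    - [0,0,-11.7]
    - [0,0,-13.4]
  xyz:
    - [1,1,0]
    - [3,3,0]
    - [5.5,5.5,0]
    - [7.5,7.5,0]
    - [8,8.3,0]
    - [8.24,8.7,0]
    - [8.24,8.7,0]
    - [8.24,8.7,0]
  jaw: [75,75,75,75,75,75,75,75]

```text
time_s: 12.35
eef_pos: [0.6288, -0.0593, 0.2652]
eef_rot: [-0.002, 0.054, 0.999, 0.0]
wrist_force: [-0.3, 0.1, -0.5]
opening: 0.749
grasp_force: 0.0
```

>>> send_rows:
  dr:
    - [0,0,-1.7]
    - [0,0,-3.4]
    - [0,0,-5.1]
    - [0,0,-6.8]
    - [0,0,-8.4]
    - [0,0,-9.4]
    - [0,0,-9.8]
    - [0,0,-9.8]
  xyz:
    - [0,0,0]
    - [0,0,0]
    - [0,0,0]
    - [0,0,0]
    - [0,0,0]
    - [0,0,0]
    - [0,0,0]
    - [0,0,0]
  jaw: [75,75,75,75,75,75,75,75]

```text
time_s: 13.35
eef_pos: [0.6288, -0.0595, 0.2656]
eef_rot: [-0.001, -0.44, 0.898, 0.001]
wrist_force: [-0.2, 0.4, -0.0]
opening: 0.747
grasp_force: 0.0
```

```bash
python3 - <<'E'
from h import *
move([.6294,-.0596,.198],232)
E
```

```text
pos [ 0.6288 -0.0595  0.2656] yaw -127.76 q [-0.28  0.3   1.44 -0.    1.41 -2.76] t 13.35 shift [-0.04 -0.07  6.76] turn [ 0.03 -0.01  0.04]
```

Descend and grip the knob.

>>> send_rows:
  dr:
    - [0,0,0]
    - [0,0,0]
    - [0,0,0]
    - [0,0,0]
    - [0,0,0]
    - [0,0,0]
    - [0,0,0]
    - [0,0,0]
  xyz:
    - [0,-0.05,1]
    - [0,-0.05,3]
    - [0,-0.05,5]
    - [0,-0.05,6.2]
    - [0,-0.05,6.6]
    - [0,-0.05,6.7]
    - [0,-0.05,6.7]
    - [0,-0.05,6.7]
  jaw: [75,75,75,75,75,75,75,60]

```text
time_s: 14.35
eef_pos: [0.6304, -0.0601, 0.2016]
eef_rot: [0.0, -0.44, 0.898, -0.0]
wrist_force: [-0.3, -0.0, 0.9]
opening: 0.608
grasp_force: 0.0
```

>>> send_rows:
  dr:
    - [0,0,0]
    - [0,0,0]
    - [0,0,0]
    - [0,0,0]
    - [0,0,0]
    - [0,0,0]
    - [0,0,0]
    - [0,0,0]
  xyz:
    - [0,0,0]
    - [0,0,0]
    - [0,0,0]
    - [0,0,0]
    - [0,0,0]
    - [0,0,0]
    - [0,0,0]
    - [0,0,0]
  jaw: [45,30,25,25,25,25,25,25]

```text
time_s: 15.35
eef_pos: [0.6302, -0.0598, 0.2012]
eef_rot: [0.0, -0.441, 0.898, 0.0]
wrist_force: [-1.4, 2.3, 5.2]
opening: 0.358
grasp_force: 59.3
```

```bash
python3 - <<'E'
from h import *
move([.5475,-.1458,.198]);o=ctrl.get_obs();print(o["wrist_force"])
w,x,y,z=o["eef_rot"];m=R.from_quat([x,y,z,w]).as_matrix()
post=np.array([.6294,-.1416]);p=o["eef_pos"][:2];k=p-post;a0=np.arctan2(k[1],k[0]);print(np.hypot(*k),np.degrees(a0))
a1=np.radians(182.95)
tot=a1-a0
for f in [.02,.07,.13,.19,.25,.31,.37,.43,.49,.55,.61,.67,.73,.79,.85,.91,.96,.99,1]:
    a=a0+f*tot;q=post+.082*np.array([np.cos(a),np.sin(a)]);d=np.r_[q-p,0];print(f,(m.T@d*100).round(2))
E
```

```text
pos [ 0.6302 -0.0598  0.2012] yaw -127.72 q [-0.28  0.35  1.5   0.    1.29 -2.77] t 15.35 shift [11.86  1.28  0.32] 
[-1.38568672  2.27690714  5.21096111]
0.08183529628544868 89.45950941162369
0.02 [ 0.15  0.22 -0.  ]
0.07 [ 0.59  0.72 -0.  ]
0.13 [ 1.18  1.27 -0.  ]
0.19 [ 1.81  1.77 -0.  ]
0.25 [ 2.49  2.2  -0.  ]
0.31 [ 3.21  2.55 -0.  ]
0.37 [ 3.96  2.84 -0.  ]
0.43 [ 4.73  3.06 -0.  ]
0.49 [ 5.52  3.19 -0.  ]
0.55 [ 6.32  3.25 -0.  ]
0.61 [ 7.12  3.23 -0.  ]
0.67 [ 7.92  3.13 -0.  ]
0.73 [ 8.7   2.96 -0.  ]
0.79 [ 9.46  2.71 -0.  ]
0.85 [10.2   2.38 -0.  ]
0.91 [10.9   1.99 -0.  ]
0.96 [11.45  1.61 -0.  ]
0.99 [ 1.176e+01  1.360e+00 -1.000e-02]
1 [ 1.186e+01  1.270e+00 -1.000e-02]
```

>>> send_rows:
  dr:
    - [0,0,0]
    - [0,0,0]
    - [0,0,0]
    - [0,0,0]
    - [0,0,0]
    - [0,0,0]
    - [0,0,0]
    - [0,0,0]
  xyz:
    - [0.15,0.22,0]
    - [0.59,0.72,0]
    - [1.18,1.27,0.02]
    - [1.81,1.77,0.03]
    - [2.49,2.2,0.04]
    - [3.96,2.84,0.05]
    - [5.52,3.19,0.06]
    - [6.32,3.25,0.07]
  jaw: [25,25,25,25,25,25,25,25]

```text
time_s: 16.35
eef_pos: [0.5649, -0.0909, 0.2005]
eef_rot: [0.0, -0.44, 0.898, -0.0]
wrist_force: [0.2, 1.5, 5.0]
opening: 0.353
grasp_force: 59.4
```

>>> send_rows:
  dr:
    - [0,0,0]
    - [0,0,0]
    - [0,0,0]
    - [0,0,0]
    - [0,0,0]
    - [0,0,0]
    - [0,0,0]
    - [0,0,0]
  xyz:
    - [0.8,-0.02,0]
    - [1.6,-0.12,0.01]
    - [2.38,-0.29,0.02]
    - [3.14,-0.54,0.03]
    - [3.88,-0.87,0.04]
    - [4.58,-1.26,0.05]
    - [5.13,-1.64,0.06]
    - [5.54,-1.98,0.06]
  jaw: [25,25,25,25,25,25,25,25]

```text
time_s: 17.35
eef_pos: [0.5473, -0.1466, 0.1999]
eef_rot: [0.0, -0.44, 0.898, -0.0]
wrist_force: [1.8, 2.0, 5.5]
opening: 0.355
grasp_force: 59.4
```

```bash
python3 - <<'E'
from h import *
move([.5475,-.1458,.198]);o=ctrl.get_obs();print(o["wrist_force"],o["torque"],o["opening"])
shot("side","s3.png")
E
```

```text
pos [ 0.5473 -0.1466  0.1999] yaw -127.75 q [-0.47  0.21  1.68 -0.    1.25 -2.95] t 17.35 shift [-0.07  0.03  0.19] 
[1.79490539 2.04085    5.53933281] [ 0.30626754 -0.3757449   0.01626123] 0.3546877944360708
```

>>> send_rows:
  dr:
    - [0,0,1.5]
    - [0,0,3.2]
    - [0,0,5]
    - [0,0,6.8]
    - [0,0,8.6]
    - [0,0,10.4]
    - [0,0,12.2]
    - [0,0,14]
  xyz:
    - [0,0,0.01]
    - [0,0,0.03]
    - [0,0,0.04]
    - [0,0,0.06]
    - [0,0,0.07]
    - [0,0,0.09]
    - [0,0,0.1]
    - [0,0,0.12]
  jaw: [25,25,25,25,25,25,25,25]

```text
time_s: 18.4
eef_pos: [0.547, -0.1468, 0.1987]
eef_rot: [0.0, 0.274, 0.962, -0.001]
wrist_force: [0.8, 0.8, 6.3]
opening: 0.361
grasp_force: 59.5
```

>>> send_rows:
  dr:
    - [0,0,1.75]
    - [0,0,3.5]
    - [0,0,5.25]
    - [0,0,7]
    - [0,0,8.75]
    - [0,0,10.5]
    - [0,0,12.25]
    - [0,0,14]
  xyz:
    - [0,0,0.01]
    - [0,0,0.03]
    - [0,0,0.04]
    - [0,0,0.06]
    - [0,0,0.07]
    - [0,0,0.09]
    - [0,0,0.1]
    - [0,0,0.12]
  jaw: [25,25,25,25,25,25,25,25]

```text
time_s: 19.4
eef_pos: [0.5471, -0.1465, 0.1975]
eef_rot: [0.0, 0.847, 0.532, -0.0]
wrist_force: [0.2, 1.6, 6.2]
opening: 0.355
grasp_force: 59.5
```

```bash
python3 - <<'E'
from h import *
move([.5475,-.1458,.198]);o=ctrl.get_obs();print(o["wrist_force"],o["torque"],o["opening"])
E
```

```text
pos [ 0.5471 -0.1465  0.1975] yaw 64.25 q [-0.47  0.21  1.68 -0.    1.25 -0.02] t 19.4 shift [ 0.08  0.01 -0.05] 
[0.17571129 1.6201188  6.24221217] [ 0.32264256 -0.14208202  0.03445612] 0.3553378907778708
```

>>> send_rows:
  dr:
    - [0,0,1.75]
    - [0,0,3.5]
    - [0,0,5.25]
    - [0,0,7]
    - [0,0,8.75]
    - [0,0,10.5]
    - [0,0,12.25]
    - [0,0,14]
  xyz:
    - [0,0,0.01]
    - [0,0,0.03]
    - [0,0,0.04]
    - [0,0,0.06]
    - [0,0,0.07]
    - [0,0,0.09]
    - [0,0,0.1]
    - [0,0,0.12]
  jaw: [25,25,25,25,25,25,25,25]

```text
time_s: 20.4
eef_pos: [0.5475, -0.1464, 0.1964]
eef_rot: [0.0, 0.985, -0.171, 0.001]
wrist_force: [1.8, -0.0, 6.1]
opening: 0.357
grasp_force: 59.5
```

>>> send_rows:
  dr:
    - [0,0,1.75]
    - [0,0,3.5]
    - [0,0,5.25]
    - [0,0,7]
    - [0,0,8.75]
    - [0,0,10.5]
    - [0,0,12.25]
    - [0,0,14]
  xyz:
    - [0,0,0.01]
    - [0,0,0.03]
    - [0,0,0.04]
    - [0,0,0.06]
    - [0,0,0.07]
    - [0,0,0.09]
    - [0,0,0.1]
    - [0,0,0.12]
  jaw: [25,25,25,25,25,25,25,25]

```text
time_s: 21.4
eef_pos: [0.5475, -0.1469, 0.1952]
eef_rot: [0.0, -0.617, 0.787, -0.001]
wrist_force: [1.9, -1.3, 5.3]
opening: 0.355
grasp_force: 59.4
```

>>> send_rows:
  dr:
    - [0,0,0]
    - [0,0,0]
    - [0,0,0]
    - [0,0,0]
    - [0,0,-1]
    - [0,0,-2.7]
    - [0,0,-4.4]
    - [0,0,-6.1]
  xyz:
    - [0,0,0]
    - [0,0,0]
    - [0,0,0]
    - [0,0,-1]
    - [0,0,-3]
    - [0,0,-4]
    - [0,0,-4]
    - [0,0,-4]
  jaw: [50,60,70,75,75,75,75,75]

```text
time_s: 22.4
eef_pos: [0.5477, -0.1461, 0.2357]
eef_rot: [-0.0, 0.837, -0.548, 0.001]
wrist_force: [1.2, 0.1, -0.4]
opening: 0.753
grasp_force: 0.0
```

```bash
python3 - <<'E'
from h import *
move([.5475,-.1458,.198]);o=ctrl.get_obs();print(o["wrist_force"],o["torque"],o["opening"])
shot("side","s4.png");shot("wrist","w4.png")
a=cv2.imread("pics/s4.png")[170:350,220:360];b=cv2.imread("pics/w4.png")
B=np.zeros((510,800,3),np.uint8);B[:,:397]=cv2.resize(a,(397,510),interpolation=3);B[:300,400:]=cv2.resize(b,(400,300),interpolation=3);cv2.imwrite("pics/c4.png",B)
E
```

```text
pos [ 0.5477 -0.1461  0.2357] yaw -66.41 q [-0.47  0.18  1.64 -0.    1.32  2.26] t 22.4 shift [-0.04  0.01  3.77] 
[ 1.20150174  0.09329302 -0.39895484] [-0.02978787 -0.00507265  0.01339008] 0.752682632238651
```

View pics/c4.png

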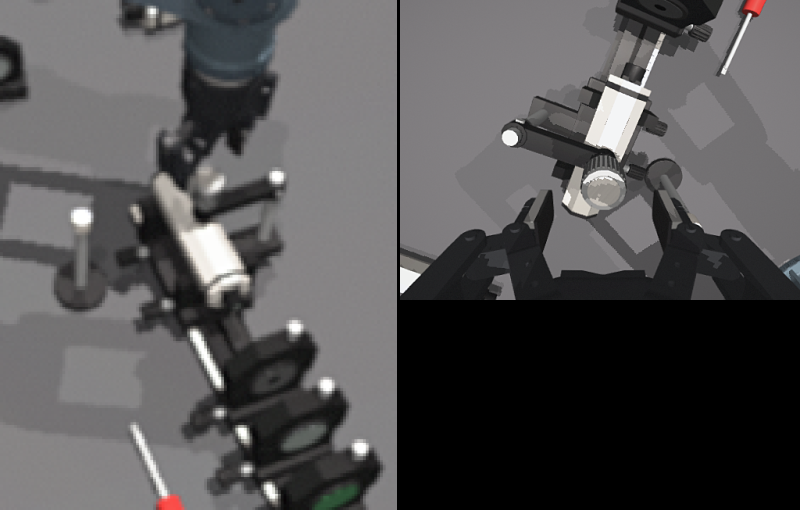

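>>> send_rows:
  dr:
    - [0,0,-1.75]
    - [0,0,-3.5]
    - [0,0,-5.25]
    - [0,0,-7]
    - [0,0,-8.75]
    - [0,0,-10.5]
    - [0,0,-12.25]
    - [0,0,-14]
  xyz:
    - [0,0,0]
    - [0,0,0]
    - [0,0,0]
    - [0,0,0]
    - [0,0,0]
    - [0,0,0]
    - [0,0,0]
    - [0,0,0]
  jaw: [75,75,75,75,75,75,75,75]

```text
time_s: 23.5
eef_pos: [0.5475, -0.1461, 0.2351]
eef_rot: [0.0, 0.989, 0.151, 0.0]
wrist_force: [0.4, -0.1, -0.8]
opening: 0.749
grasp_force: 0.0
```

>>> send_rows:
  dr:
    - [0,0,-1.75]
    - [0,0,-3.5]
    - [0,0,-5.25]
    - [0,0,-7]
    - [0,0,-8.75]
    - [0,0,-10.5]
    - [0,0,-12.25]
    - [0,0,-14]
  xyz:
    - [0,0,0]
    - [0,0,0]
    - [0,0,0]
    - [0,0,0]
    - [0,0,0]
    - [0,0,0]
    - [0,0,0]
    - [0,0,0]
  jaw: [75,75,75,75,75,75,75,75]

```text
time_s: 24.5
eef_pos: [0.5475, -0.146, 0.2351]
eef_rot: [0.0, 0.634, 0.773, -0.0]
wrist_force: [0.1, 1.0, 0.1]
opening: 0.749
grasp_force: 0.0
```

>>> send_rows:
  dr:
    - [0,0,-1.75]
    - [0,0,-3.5]
    - [0,0,-5.25]
    - [0,0,-7]
    - [0,0,-8.75]
    - [0,0,-10.5]
    - [0,0,-12.25]
    - [0,0,-14]
  xyz:
    - [0,0,0]
    - [0,0,0]
    - [0,0,0]
    - [0,0,0]
    - [0,0,0]
    - [0,0,0]
    - [0,0,0]
    - [0,0,0]
  jaw: [75,75,75,75,75,75,75,75]

```text
time_s: 25.5
eef_pos: [0.5475, -0.146, 0.2351]
eef_rot: [0.0, -0.047, 0.999, -0.0]
wrist_force: [1.0, 0.5, -0.7]
opening: 0.752
grasp_force: 0.0
```

```bash
python3 - <<'E'
from h import *
move([.5475,-.1467,.1945])
E
```

```text
pos [ 0.5475 -0.146   0.2351] yaw -174.67 q [-0.47  0.18  1.64 -0.    1.32 -2.13] t 25.5 shift [ 0.01 -0.06  4.06]
```

>>> send_rows:
  dr:
    - [0,0,0]
    - [0,0,0]
    - [0,0,0]
    - [0,0,0]
    - [0,0,0]
    - [0,0,0]
    - [0,0,0]
    - [0,0,0]
  xyz:
    - [0,0,1]
    - [0,0,2.5]
    - [0,0,3.6]
    - [0,0,4]
    - [0,0,4.05]
    - [0,0,4.05]
    - [0,0,4.05]
    - [0,0,4.05]
  jaw: [75,75,75,60,45,30,25,25]

```text
time_s: 26.5
eef_pos: [0.5475, -0.1461, 0.1945]
eef_rot: [0.0, -0.045, 0.999, -0.0]
wrist_force: [-1.3, -0.5, 0.8]
opening: 0.357
grasp_force: 59.3
```

>>> send_rows:
  dr:
    - [0,0,0]
    - [0,0,0]
    - [0,0,0]
    - [0,0,1.5]
    - [0,0,3.2]
    - [0,0,4.9]
    - [0,0,6.6]
    - [0,0,8.3]
  xyz:
    - [0,0,0]
    - [0,0,0]
    - [0,0,0]
    - [0,0,0.01]
    - [0,0,0.03]
    - [0,0,0.04]
    - [0,0,0.06]
    - [0,0,0.07]
  jaw: [25,25,25,25,25,25,25,25]

```text
time_s: 27.5
eef_pos: [0.5476, -0.1462, 0.1937]
eef_rot: [0.0, 0.382, 0.924, -0.0]
wrist_force: [-0.5, -0.8, 1.5]
opening: 0.355
grasp_force: 59.3
```

>>> send_rows:
  dr:
    - [0,0,1.75]
    - [0,0,3.5]
    - [0,0,5.25]
    - [0,0,7]
    - [0,0,8.75]
    - [0,0,10.5]
    - [0,0,12.25]
    - [0,0,14]
  xyz:
    - [0,0,0.01]
    - [0,0,0.03]
    - [0,0,0.04]
    - [0,0,0.06]
    - [0,0,0.07]
    - [0,0,0.09]
    - [0,0,0.1]
    - [0,0,0.12]
  jaw: [25,25,25,25,25,25,25,25]

```text
time_s: 28.5
eef_pos: [0.5476, -0.1464, 0.193]
eef_rot: [0.0, 0.902, 0.431, 0.0]
wrist_force: [-2.1, 0.5, 5.1]
opening: 0.36
grasp_force: 59.6
```

```bash
python3 - <<'E'
from h import *
move([.5475,-.1467,.1945]);o=ctrl.get_obs();print(o["wrist_force"],o["torque"],o["opening"])
E
```

```text
pos [ 0.5476 -0.1464  0.193 ] yaw 51.08 q [-0.47  0.22  1.68 -0.    1.24  0.21] t 28.5 shift [-0.03  0.01 -0.15] 
[-2.10718288  0.52600395  5.12619034] [-0.03927395  0.4331288   0.11318703] 0.3598973468490111
```

>>> send_rows:
  dr:
    - [0,0,1.75]
    - [0,0,3.5]
    - [0,0,5.25]
    - [0,0,7]
    - [0,0,8.75]
    - [0,0,10.5]
    - [0,0,12.25]
    - [0,0,14]
  xyz:
    - [0,0,0.01]
    - [0,0,0.02]
    - [0,0,0.03]
    - [0,0,0.04]
    - [0,0,0.05]
    - [0,0,0.06]
    - [0,0,0.07]
    - [0,0,0.08]
  jaw: [25,25,25,25,25,25,25,25]

```text
time_s: 29.5
eef_pos: [0.5475, -0.1465, 0.1928]
eef_rot: [0.001, 0.959, -0.283, 0.0]
wrist_force: [-3.4, -0.1, 8.3]
opening: 0.359
grasp_force: 60.1
```

```bash
python3 - <<'E'
from h import *
move([.5475,-.1467,.1945]);o=ctrl.get_obs();print(o["wrist_force"],o["torque"],o["opening"])
E
```

```text
pos [ 0.5475 -0.1465  0.1928] yaw -32.91 q [-0.47  0.22  1.68 -0.    1.24  1.68] t 29.5 shift [ 0.01  0.02 -0.17] 
[-3.38242641 -0.05204776  8.28618692] [-0.06982261  0.83293414  0.06728262] 0.358655248355067
```

>>> send_rows:
  dr:
    - [0,0,1.5]
    - [0,0,3]
    - [0,0,4.5]
    - [0,0,6]
    - [0,0,7.5]
    - [0,0,9]
    - [0,0,10.5]
    - [0,0,11.5]
  xyz:
    - [0,0,0]
    - [0,0,0]
    - [0,0,0]
    - [0,0,0]
    - [0,0,0]
    - [0,0,0.01]
    - [0,0,0.02]
    - [0,0,0.03]
  jaw: [25,25,25,25,25,25,25,25]

```text
time_s: 30.5
eef_pos: [0.5474, -0.1461, 0.1926]
eef_rot: [-0.0, -0.631, 0.776, -0.0]
wrist_force: [-3.8, 1.9, 10.5]
opening: 0.358
grasp_force: 60.2
```

```bash
python3 - <<'E'
from h import *
move([.5475,-.1467,.1945]);o=ctrl.get_obs();print(o["wrist_force"],o["torque"],o["opening"])
E
```

```text
pos [ 0.5474 -0.1461  0.1926] yaw -101.79 q [-0.47  0.22  1.68 -0.    1.24  2.88] t 30.5 shift [ 0.05 -0.02 -0.19] 
[-3.78050473  1.93059188 10.54184311] [0.2205537  1.11224975 0.0635563 ] 0.35803437361070034
```

>>> send_rows:
  dr:
    - [0,0,0]
    - [0,0,0]
    - [0,0,0]
    - [0,0,0]
    - [0,0,0]
    - [0,0,0]
    - [0,0,0]
    - [0,0,0]
  xyz:
    - [0,0,-0.05]
    - [0,0,-0.05]
    - [0,0,-0.05]
    - [0,0,-0.05]
    - [0,0,-1]
    - [0,0,-4]
    - [0,0,-8]
    - [0,0,-10]
  jaw: [25,50,65,75,75,75,75,75]

```text
time_s: 31.5
eef_pos: [0.5484, -0.1464, 0.2946]
eef_rot: [0.001, -0.632, 0.775, -0.002]
wrist_force: [0.1, -0.5, -0.1]
opening: 0.75
grasp_force: 0.0
```

```bash
python3 - <<'E'
from h import *
# move back-towards robot for a clear view
move([.40,-.05,.30]);shot("wrist","w5.png")
E
```

```text
pos [ 0.5484 -0.1464  0.2946] yaw -101.58 q [-0.47  0.13  1.58  0.    1.43  2.87] t 31.5 shift [-6.47 16.47 -0.62]
```

>>> send_rows:
  dr:
    - [0,0,0]
    - [0,0,0]
    - [0,0,0]
    - [0,0,0]
    - [0,0,0]
    - [0,0,0]
    - [0,0,0]
    - [0,0,0]
  xyz:
    - [-1,2,-1]
    - [-3,6,-3]
    - [-5,11,-5]
    - [-7,15,-5]
    - [-9,19,-5]
    - [-10,21,-5]
    - [-10,22,-5]
    - [-10,22,-5]
  jaw: [75,75,75,75,75,75,75,75]

```text
time_s: 32.55
eef_pos: [0.352, -0.0041, 0.3414]
eef_rot: [0.0, -0.632, 0.775, -0.0]
wrist_force: [0.3, 0.4, 0.8]
opening: 0.75
grasp_force: 0.0
```

```bash
python3 - <<'E'
from h import *
shot("top","t5.png");shot("side","s5.png");print(ctrl.get_obs()["eef_pos"],ctrl.get_obs()["wrist_force"])
t0,t1,th=np.load("bench.npy");M=np.array([[np.cos(th),-np.sin(th)],[np.sin(th),np.cos(th)]])
im=cv2.imread("pics/t5.png");g=im.min(2)
m=(g>150).astype(np.uint8);m[:, :285]=0;m[:120]=0;m[225:]=0;m[:,380:]=0
n,l,s,c=cv2.connectedComponentsWithStats(m)
for i in range(1,n):
    if s[i,4]>5:
        print(s[i],c[i].round(1),((pix("top",[c[i]],.127)[0,:2]-[t0,t1])@M*1e3).round(1),((pix("top",[c[i]],.206)[0,:2]-[t0,t1])@M*1e3).round(1))
# predicted pixels for bystanders change: diff before/after
for n in ["top","side"]:
    a=cv2.imread(f"pics/{n}0.png").astype(int);b=cv2.imread(f"pics/{n}5.png" if n!="top" else "pics/t5.png") if n=="top" else cv2.imread("pics/s5.png")
    d=(abs(a-b.astype(int)).max(2)>70).astype(np.uint8)
    k,_,s,c=cv2.connectedComponentsWithStats(d);print(n,[(s[i,:5].tolist()) for i in range(1,k) if s[i,4]>12])
E
```

```text
[ 0.35248279 -0.00442121  0.34122562] [-0.46971422  0.04401315 -0.06821968]
[331 141   5   5  20] [332.8 143.2] [86.1 -7.3] [74.8  7.4]
[308 163  61  19 675] [334.  171.6] [-6.  -6.5] [-12.    8.2]
[295 180  12   4  30] [300.  181.8] [-33.9 104.5] [-38.3 112.7]
[319 204   7   8  42] [322.3 207.4] [-119.7   37. ] [-119.1   49.2]
[367 206  13   4  32] [372.8 207.6] [-127.5 -124.9] [-126.4 -103.4]
[299 213   5   8  26] [300.9 216.9] [-147.1  107.2] [-144.9  115.3]
top [[304, 136, 10, 11, 83], [332, 163, 24, 15, 284], [308, 165, 20, 15, 241], [190, 173, 29, 43, 524], [251, 232, 38, 87, 568], [290, 235, 39, 23, 413], [312, 250, 28, 68, 432], [73, 252, 59, 32, 607], [42, 274, 30, 32, 456], [34, 300, 16, 17, 106], [261, 303, 11, 12, 80], [301, 303, 9, 17, 96], [120, 313, 8, 7, 27], [261, 314, 40, 23, 511], [110, 316, 6, 11, 37], [73, 320, 7, 8, 17], [302, 320, 16, 19, 138], [90, 328, 7, 5, 13], [80, 331, 5, 9, 13], [234, 333, 58, 51, 1603], [305, 345, 8, 7, 33], [146, 362, 24, 22, 358], [271, 371, 7, 12, 42]]
side [[0, 0, 13, 14, 86], [68, 0, 84, 43, 1393], [16, 15, 51, 29, 679], [0, 34, 119, 73, 4556], [123, 50, 29, 14, 167], [114, 54, 112, 37, 1975], [214, 58, 7, 5, 21], [207, 89, 15, 8, 48], [20, 93, 66, 56, 1295], [0, 99, 30, 82, 1162], [184, 100, 37, 24, 489], [182, 134, 63, 50, 1360], [74, 149, 26, 11, 96], [229, 152, 6, 4, 13], [230, 158, 5, 9, 33], [245, 173, 3, 9, 15], [84, 176, 17, 15, 135], [248, 177, 4, 7, 17], [29, 185, 21, 30, 312], [303, 198, 10, 8, 68], [84, 202, 18, 21, 98], [98, 208, 16, 30, 94], [302, 212, 14, 21, 118], [3, 215, 11, 5, 17], [130, 221, 9, 10, 59], [69, 224, 10, 3, 20], [53, 226, 23, 4, 49], [274, 228, 34, 49, 764], [45, 234, 37, 10, 98], [299, 237, 14, 7, 58], [27, 255, 6, 7, 14], [71, 286, 3, 8, 13]]
```

```bash
python3 -c "
from bench import ctrl
print(ctrl.hand_in())"
```

```text
the job is handed in; nothing more can be done
None
```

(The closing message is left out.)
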